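# Drain the film processor and hold its weighted crank wheel heavy side down

## Task

The film processor is being put away. First empty the bath: pull the drain knob all the way out to its stop, then push it fully home again. Then take the crank wheel by its handle, turn it at least half way round to feel which side of it is heavy, bring the heavy side to the bottom, and finish still gripping the handle, holding the wheel still there so that I can loosen its brake; leave everything else where it stands.

Things in the scene. Friction and masses are not known exactly. Their poses are not given: they have to be found in the camera images.
- lift_unit: Drum-lift unit: black housing fixed on the bench, about 180 mm wide, 190 mm deep, 180 mm high. Origin on the bench roughly under the wheel's centre; its x points from the front (the side towards the robot) to the back, y to the left, z up. Its face slopes 40 degrees from level, low at the front and high at the back, so the wheel's axis leans 40 degrees from vertical towards the unit's -x.
- wheel_axis (a point): Centre of the outer face of the crank wheel (aluminium disc, 160 mm diameter, 22 mm thick, lying on the sloping face). The wheel's outward axis is (-0.643, 0, 0.766) in the axes of lift_unit, which are also this point's axes. Sealed in the wheel, unseen, is a weight of about 0.8 kg centred 48 mm from the axis, in a direction that differs each time.
- wheel (a joint): Angle of the crank wheel, rad, no stops; grows counter-clockwise seen facing the wheel. At 0 the handle is at the top (back) of the slope; at +pi/2 on lift_unit's +y side. A brake drags (about 0.4 N m), so the wheel stays where it is left. The heavy side adds up to about 0.24 N m against or with the turn: hardest when that side is level with the axis and rising, easiest when level and sinking.
- crank_mid (a point): Middle of the crank handle, where to grip it: a black round grip, 22 mm diameter, 42 mm long, standing square out of the wheel's face 55 mm from the axis (this point is 26 mm off the wheel's face). The grip spins freely on its pin, so a gripper can carry it round the circle without turning. This point's axes spin with it: use only its position.
- drain_valve: Drain valve: grey block 85 x 85 mm on a 120 x 120 mm plate, 95 mm high, fixed on the bench; its x points from the front (knob side) to the back, z up.
- drain_knob (a joint): How far the drain knob is out, m: 0 fully home, 0.040 at its outer stop; it slides straight along drain_valve's -x. A sprung click at mid-travel (under 15 N to pass) keeps it in or out; it starts home or up to 6 mm out.
- knob_mid (a point): Centre of the drain knob: black disc 34 mm diameter, 16 mm thick, on a 10 mm steel stem along drain_valve's x, its centre 65 mm above the bench. When home its flat back is 35 mm in front of the brass collar on the block. Moves with the knob; axes as drain_valve.
- film_reel: Bystander: white film reel, 72 mm diameter, 42 mm high, loose on the bench between the two units; origin under its centre.
- beaker: Bystander: clear beaker, 72 mm diameter, 90 mm high, loose, origin under its centre.
Not all that is in view belongs to the job. What is shaped like the drain_valve but purple is not meant.

How it is judged (in metres and radians):
On the way, in this order (a step that is already met when the one before it is completed fails the run):
1. the drain knob is out at its stop, the wheel not yet turned (value of joint drain_knob above 0.035 m and distance of crank_mid from where it was at the start of the episode below 0.03 m), for 0.1 s.
2. the drain knob is pushed fully home, the wheel not yet turned (value of joint drain_knob below 0.004 m and distance of crank_mid from where it was at the start of the episode below 0.03 m), for 0.1 s.
3. the wheel has been turned about half way round by its handle (distance of crank_mid from where it was at the start of the episode above 0.098 m and contact force between the fingers and wheel above 0.5 N), for 0.05 s.
At the end, for the whole second after the job is handed in: the wheel's heavy side points down the slope within 20 degrees, the wheel is still, the gripper still grips its handle (over 2 N, grasp point within 40 mm), and the drain knob is home to within 4 mm (y of heavy in the frame of lift_unit between -0.0165 and 0.0165 m and x of heavy in the frame of wheel_axis below 0 m and velocity of joint wheel between -0.1 and 0.1 rad/s and contact force between the fingers and wheel above 2 N and horizontal distance between the grasp point and crank_mid below 0.04 m and value of joint drain_knob below 0.004 m); the arm keeps its last pose, push and grip.
It fails at once if a bystander is moved by more than 30 mm (distance of any of film_reel, beaker, amber_bottle, white_jar, dev_tank, timer, dish from where it was at the start of the episode above 0.03 m).
It also fails if it takes over 72 s, if anything falls off the work surface, if the arm or the gripper's body presses on something with over 40 N, if the wrist force passes 120 N, or if a joint passes its speed limit or range.

## Robot

A 6-joint arm with a two-finger parallel gripper is mounted at the origin on the work surface. World frame = base frame: x ahead of the robot, y to its left, z up, the work surface at z = 0. Lengths are in m, angles in degrees, forces in N, time in s.
With the tool pointing down it reaches from about 0.4 to 0.825 m from the base axis. Payload 7 kg.
Tool frame: the origin (TCP) lies midway between the tips of the shut fingers; the grasp point (between the pads) lies 19 mm behind it; z points along the fingers, y is the direction in which the jaws open and shut (so a half turn about z gives the same grasp; the last joint's range is limited). The gripper opens to 88 mm and grips with 3 to 60 N. Pads are 19 mm wide; open, the fingers measure 130 mm over their backs; the gripper's body (78 mm by 193 mm) begins 47 mm behind the grasp point.
Start: joints at [-54.081, 20.546, 0.682, 0, -70.136, -16.507], TCP at [0.224, -0.637, 0.227] pointing down, gripper open.
Joint ranges: [-176.03, 176.03], [-82.01, 121.73], [-58.28, 71.71], [-173.87, 95.51], [-174.79, -0.11], [-173.66, 173.66]. Speed limits (degrees/s): [136.94, 136.94, 172.46, 180, 180, 180].

## Interface

Orientations are given as a 3x3 rotation matrix whose columns are the frame's x, y, z axes.
In Python, from rig import robot gives the robot as it stands. Calls block until the motion is done:
- robot.goto(position, orientation): joint-space move of the TCP to a pose.
- robot.servo_line(position, ori=None, speed=0.15): straight line of the TCP; ori=None keeps the orientation; speed is the mean speed in m/s.
- robot.movej(angles): joint-space move.
- robot.move_gripper(opening): opening from 0.0 (shut) to 1.0 (fully open); the grip force is fixed at half the most; returns when the fingers have stopped.
- robot.dwell(seconds).
- robot.ik(position, orientation): joint angles nearest the present ones, or None.
- robot.grab_frame(name): name is "scene" or "top" or "wrist"; returns (picture, depth): 384x512x3 uint8, red, green, blue; 384x512 float32, m along the optical axis (not along the pixel's ray), 0 where there is no reading.
- robot.camera_info(name): a dict with "vfov" (degrees; the focal length in pixels is half the picture's height over the tangent of half this angle, whatever the lens; pixels are square), "cx", "cy" (the principal point, pixels), "view" (4x4, takes a point from world to camera coordinates); the wrist camera has in their place "T_tool_cam" (4x4, takes a point from camera to tool coordinates, whose origin is the TCP and whose axes are the flange's). Camera axes: x right, y down, z forward; pixel columns grow to the right and rows downward; lengths in m; the calibration is good to about 2 mm. A picture is of the moment at which its call begins: read the wrist's pose just before it. camera_info takes no time and is no camera call.
A pose or a line that the arm cannot do raises robot.Unreachable and nothing moves.
- robot.job_done(): hands the job in, once; it reports no verdict.
Readings, each from a call of its own:
- robot.read_t(): time.
- robot.read_qpos(): joint angles.
- robot.read_qvel(): joint speeds.
- robot.read_effort(): joint torques, N m.
- robot.read_position(): TCP position.
- robot.read_tcp_rot(): TCP orientation.
- robot.read_force(): force on the tool from outside, world axes, zero at the start.
- robot.read_ft_torque(): the same for the moment, N m.
- robot.read_grip_width(): opening from 0.0 (shut) to 1.0 (fully open).
Only numpy, scipy, OpenCV 4.12 (cv2) and the standard library are available. Lean on these libraries where they do the work, as an engineer would, in place of code of your own. Each camera call takes 0.05 s, during which the arm holds its last target.

## Working session

There is one attempt and no reset: what is moved stays moved. The work goes in short steps, each a Python script; the robot and the scene stay as the last script left them, time stands still between calls to the robot, and variables do not carry over. Pictures are saved under pics/ and viewed, and the job is handed in when it is done.

```bash
ls; mkdir -p pics
python3 - <<'E'
from rig import robot
import cv2, numpy as np
for n in ["scene","top","wrist"]:
    im,d=robot.grab_frame(n)
    cv2.imwrite(f"pics/{n}0.png",im[:,:,::-1]); np.save(f"pics/{n}0.npy",d)
    print(n,robot.camera_info(n))
print(robot.read_t(),robot.read_position(),robot.read_tcp_rot())
E
```

```text
pics
scene {'vfov': 45.70658079616021, 'cx': 254.2742770683543, 'cy': 186.47353215998248, 'view': array([[-0.24429391,  0.96938754, -0.02466324,  0.11040775],
       [ 0.5761303 ,  0.12463765, -0.80779907, -0.19148008],
       [-0.77999639, -0.21154964, -0.58894175,  1.8171292 ],
       [ 0.        ,  0.        ,  0.        ,  1.        ]])}
top {'vfov': 48.749879534623304, 'cx': 259.09171879424713, 'cy': 188.27937349280575, 'view': array([[ 0.01373025, -0.99989712,  0.00414985, -0.0090922 ],
       [-0.99103444, -0.01415993, -0.13285419,  0.5436629 ],
       [ 0.13289928, -0.00228852, -0.99112691,  1.12338968],
       [ 0.        ,  0.        ,  0.        ,  1.        ]])}
wrist {'vfov': 70.70122531488636, 'cx': 255.73121173384658, 'cy': 188.74128202152525, 'T_tool_cam': array([[ 6.90154893e-04, -9.52240488e-01, -3.05348288e-01,
         8.30480117e-02],
       [ 9.99999761e-01,  6.43054518e-04,  2.54830903e-04,
         3.82629845e-04],
       [-4.63047079e-05, -3.05348390e-01,  9.52240704e-01,
        -1.56856497e-01],
       [ 0.00000000e+00,  0.00000000e+00,  0.00000000e+00,
         1.00000000e+00]])}
0.15 [ 0.22419321 -0.6362853   0.22583555] [[-9.43186843e-01 -3.32262380e-01 -5.37766228e-04]
 [-3.32262793e-01  9.43186135e-01  1.16192641e-03]
 [ 1.21149216e-04  1.27459341e-03 -9.99999180e-01]]
```

View pics/scene0.png

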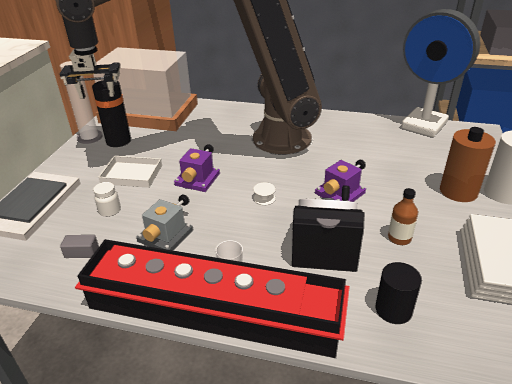

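View pics/top0.png

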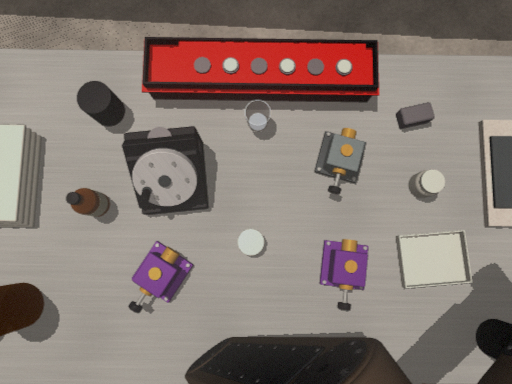

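View pics/wrist0.png

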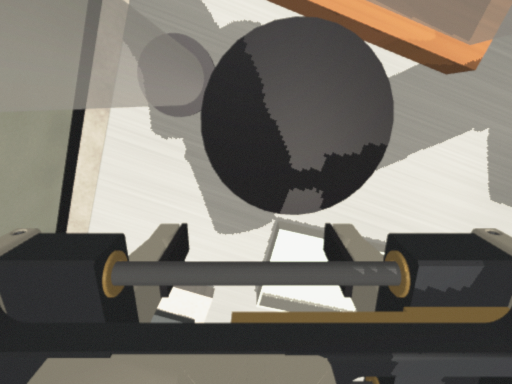

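The pictures show three valves. In the top view the grey one is at (343,155) with its knob at (335,189). The purple ones are at (160,270) and (346,265). Grey fits, so purple is excluded. The wheel is at (165,178) with its handle at about (147,195). I'll confirm these with an enlarged crop and depth.

```bash
cat > h.py <<'E'
import numpy as np, cv2
def P(info,d,u,v,view=None):
    f=192/np.tan(np.radians(info['vfov']/2))
    z=d if np.isscalar(d) else d[v,u]
    c=np.array([(u-info['cx'])/f*z,(v-info['cy'])/f*z,z,1.0])
    return (np.linalg.inv(info['view'])@c)[:3]
def cloud(info,d):
    f=192/np.tan(np.radians(info['vfov']/2))
    v,u=np.mgrid[0:384,0:512]
    c=np.stack([(u-info['cx'])/f*d,(v-info['cy'])/f*d,d,np.ones_like(d)],-1)
    return (c@np.linalg.inv(info['view']).T)[...,:3]
E
python3 - <<'E'
from rig import robot
from h import *
d=np.load('pics/top0.npy'); im=cv2.imread('pics/top0.png')
a=cv2.resize(im[110:230,110:230],None,fx=5,fy=5,interpolation=cv2.INTER_CUBIC)
b=cv2.resize(im[115:205,300:390],None,fx=6,fy=6,interpolation=cv2.INTER_CUBIC)
cv2.imwrite('pics/cropA.png',a);cv2.imwrite('pics/cropB.png',b)
i=robot.camera_info('top')
C=cloud(i,d)
for n,u,v in [('wheel c',165,181),('handle',147,194),('knob',335,189),('block',345,150),('table',400,170),('reel',251,242),('beaker',258,117)]:
    print(n,C[v,u].round(4))
# wheel plane fit
m=np.zeros((384,512),bool); m[150:210,135:195]=1
# annotate heights around the knob
print((C[180:198,328:344,2]*1000).round(0).astype(int))
E
```

```text
wheel c [0.5436 0.2318 0.148 ]
handle [0.5099 0.2731 0.1539]
knob [ 0.5386 -0.201   0.0819]
block [ 0.6381 -0.2236  0.1063]
table [ 0.607  -0.402  -0.0015]
reel [0.3975 0.0182 0.0436]
beaker [0.7559 0.0044 0.0013]
[[   0    2    2   -3   -1    1    1 1186   71   67   75   -2    6   -3
     1    2]
 [   3    0   -1    0    1    4    2   70   67   71   71   -1    1    3
    -3    0]
 [   0    2    2    5    1    3    2   67   70   70   67   -2    1    1
    -1    2]
 [   2   -3    3    3   -5   -1    1   68   75   67   67    1    3    0
     0    4]
 [   0    3    0    3   -4    3   65   70   71   70    0   -1    3    0
     1    1]
 [  -3   -2   -1    0   -3    2   65   70   71   72    3    2    3   -2
    -1   -3]
 [  -1   64   76   78   81   78   82   82   79   70   -1    2   -4   -1
     5    1]
 [  -4   67   76   79   80   82   85   85   84   80   85   -3    2    1
     3    6]
 [  -2   73   75   79   80   80   82   81   83   82   82   81   77    2
     2    1]
 [  65   72   75   77   78   83   84   82   83   81   83   82   76   69
     2   -1]
 [  68   74   74   80   81   83   82   84   88   81   81   78   76   70
     2   -2]
 [   4   67   74   78   77   83   82   83   82   81   80   79   79   -5
     3   -2]
 [   1   -2   55   64   68   70   75   75   80   81   81   77   70    1
     3   -2]
 [   0    3   -3    0    5   53   58   64   64   71   75   71   70   -1
     3   -2]
 [   2    1    2   -1   -3    8   -1    0    5   -1   -1    1   -1    1
    -1    1]
 [   2   -2    0    4    3    5    2    2    0    0    3    2   -2    3
    -1    4]
 [   2    0    0   -3    4    0    5   -1    2    2    2    5   -2    1
    -2    1]
 [   3    0    4    0   -2    1    4    1    0    2    1   -3    2    2
     4    3]]
```

View pics/cropA.png

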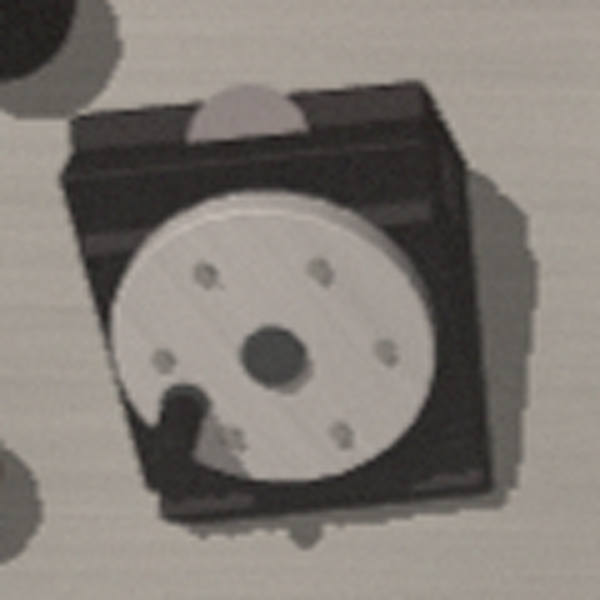

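View pics/cropB.png

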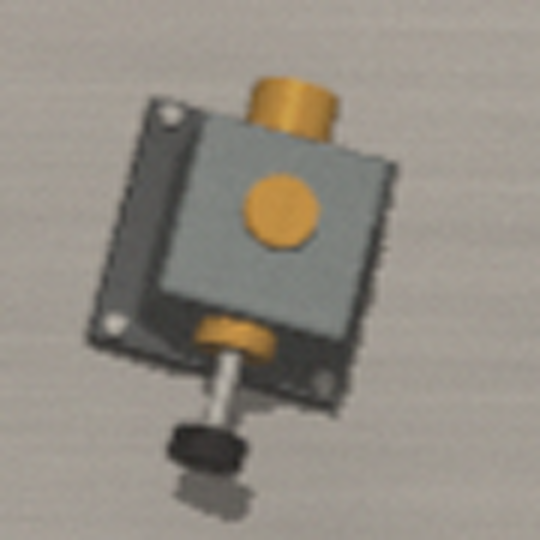

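```bash
cat >> h.py <<'E'
def rect(pts):
    (c,s,a)=cv2.minAreaRect(np.asarray(pts,np.float32)); return c,s,a
E
python3 - <<'E'
from rig import robot
from h import *
from scipy.optimize import least_squares
d=np.load('pics/top0.npy'); im=cv2.imread('pics/top0.png')
i=robot.camera_info('top'); C=cloud(i,d)
g=im.mean(2)
# wheel
m=np.zeros((384,512),bool); m[146:208,130:200]=1
m&=(g>110)&(C[...,2]>0.06)
W=C[m]
for _ in range(6):
    c=W.mean(0); n=np.linalg.svd(W-c,full_matrices=0)[2][2]; n*=np.sign(n[2])
    r=(C[m]-c)@n; W=C[m][abs(r)<0.006]
print('wheel n',n,len(W),'yaw', np.degrees(np.arctan2(-n[1],-n[0])), 'tilt',np.degrees(np.arccos(n[2])))
# outline circle: min enclosing circle in plane
mm=m.copy(); mm[m]=abs(r)<0.006
e2=cv2.morphologyEx(mm.astype(np.uint8),cv2.MORPH_OPEN,np.ones((3,3)))
cs=max(cv2.findContours(e2,0,1)[0],key=cv2.contourArea)[:,0]
f=192/np.tan(np.radians(i['vfov']/2)); V=np.linalg.inv(i['view'])
def ray(u,v): return V[:3,:3]@np.array([(u-i['cx'])/f,(v-i['cy'])/f,1]),V[:3,3]
Q=[]
for u,v in cs:
    dr,o=ray(u,v); Q.append(o+dr*(((c-o)@n)/(dr@n)))
Q=np.array(Q); x=np.cross([0,0,1],n);x/=np.linalg.norm(x);y=np.cross(n,x)
q=np.stack([(Q-c)@x,(Q-c)@y],1)
s=least_squares(lambda p:np.hypot(q[:,0]-p[0],q[:,1]-p[1])-p[2],[0,0,.08],loss='soft_l1',f_scale=.002).x
cen=c+s[0]*x+s[1]*y
print('wheel centre',cen,'r',s[2],'enclosing',cv2.minEnclosingCircle(q.astype(np.float32)))
# hub hole centre: crop (275,357)/5+110 
u,v=110+275/5,110+355/5; dr,o=ray(u,v); print('hub',o+dr*(((c-o)@n)/(dr@n)))
for nm,u,v in [('handle tip',110+187/5,110+395/5),('handle base',110+172/5,110+465/5)]:
    for off in ([.047] if 'tip' in nm else [0.005]):
        dr,o=ray(u,v); p=o+dr*(((c+off*n-o)@n)/(dr@n)); b=p-n*((p-cen)@n)-cen
        print(nm,p,'radius',np.linalg.norm(b))
# housing outline & valve
S=(C[...,2]>0.02);
box=np.zeros_like(S);box[110:230,110:225]=1
vb=np.zeros_like(S);vb[115:180,310:375]=1
V2=C[vb&(C[...,2]>0.09)&(C[...,2]<.099)]
print('block top',rect(V2[:,:2]),len(V2))
V3=C[vb&(C[...,2]>0.006)&(C[...,2]<0.02)]
print('plate',rect(V3[:,:2]),np.median(V3[:,2]))
K=np.zeros_like(S);K[183:200,325:345]=1
K=C[K&(C[...,2]>0.05)]
print('knob pts mean',K.mean(0),rect(K[:,:2]))
E
```

```text
wheel n [-0.6358917  -0.07544779  0.76808162] 2509 yaw 6.766442527522352 tilt 39.8180683997259
wheel centre [0.5502059  0.23317048 0.14352407] r 0.07705920873045867 enclosing ((-0.0020347204990684986, -0.004479576833546162), 0.080351322889328)
hub [0.54490831 0.23376001 0.13919612]
handle tip [0.51868337 0.26542973 0.1817869 ] radius 0.03590784092361497
handle base [0.49209333 0.29085246 0.10758867] radius 0.08927840812121182
block top ((0.6348295211791992, -0.2275398224592209), (0.08493997901678085, 0.08491402119398117), 75.57472229003906) 843
plate ((0.6629914045333862, -0.22785493731498718), (0.18182700872421265, 0.17720584571361542), 5.770899295806885) 0.01811754003111421
knob pts mean [ 0.53832638 -0.19915227  0.08663846] ((0.47575750946998596, -0.10370107740163803), (0.03131672739982605, 0.2696279287338257), 32.772674560546875)
```

Run:
```python
from rig import robot
from h import *
i=robot.camera_info('top'); im=cv2.imread('pics/top0.png')
d=np.load('pics/top0.npy'); C=cloud(i,d); g=im.mean(2)
yaw=np.radians(6.8)
def frame(yaw):
    n=np.array([-.643*np.cos(yaw),-.643*np.sin(yaw),.766]);l=np.array([-np.sin(yaw),np.cos(yaw),0]);up=np.cross(l,n);  return n,l,up
n,l,up=frame(yaw); print(up)
cen=np.array([.5465,.2333,.1405])
R=(C-cen)@np.stack([up,l,n],1)
m=np.zeros(g.shape,bool); m[185:210,138:160]=1
k=m&(g<75)&(R[...,2]>0.008)&(R[...,2]<0.06)
print(k.sum()); 
for u,v in np.argwhere(k)[::6]: print((v,u),(R[u,v]*1000).round(0))
w=np.zeros(g.shape,bool); w[150:206,135:195]=1; w&=(g>110)&(abs(R[...,2])<.012)
print('face off',np.median(R[w][:,2]), R[w].min(0),R[w].max(0))
# scene cam
```

```text
[0.76061158 0.09069744 0.643     ]
110
(np.int64(146), np.int64(189)) [-14.  49.   9.]
(np.int64(148), np.int64(190)) [-16.  44.  12.]
(np.int64(147), np.int64(191)) [-17.  47.  14.]
(np.int64(145), np.int64(192)) [-14.  50.  22.]
(np.int64(142), np.int64(193)) [-14.  57.  26.]
(np.int64(148), np.int64(193)) [-16.  42.  25.]
(np.int64(145), np.int64(194)) [-13.  48.  35.]
(np.int64(142), np.int64(195)) [-13.  55.  37.]
(np.int64(148), np.int64(195)) [-18.  42.  32.]
(np.int64(145), np.int64(196)) [-13.  46.  43.]
(np.int64(142), np.int64(197)) [-14.  53.  45.]
(np.int64(148), np.int64(197)) [-21.  42.  37.]
(np.int64(145), np.int64(198)) [-16.  46.  48.]
(np.int64(142), np.int64(199)) [-20.  55.  45.]
(np.int64(148), np.int64(199)) [-22.  41.  44.]
(np.int64(146), np.int64(200)) [-23.  46.  46.]
(np.int64(144), np.int64(201)) [-26.  51.  45.]
(np.int64(143), np.int64(202)) [-26.  53.  49.]
(np.int64(144), np.int64(203)) [-31.  52.  46.]
face off -4.579282904623711e-05 [-0.0761354  -0.07542019 -0.01197573] [0.08138061 0.07897615 0.00702527]
```

```bash
cat >> h.py <<'E'
def wcloud(info,d,p,R):
    f=192/np.tan(np.radians(info['vfov']/2))
    v,u=np.mgrid[0:384,0:512]
    c=np.stack([(u-info['cx'])/f*d,(v-info['cy'])/f*d,d,np.ones_like(d)],-1)
    t=(c@info['T_tool_cam'].T)[...,:3]
    return t@np.asarray(R).T+p
yawV=np.radians(-14.5)
ax=np.array([np.cos(yawV),np.sin(yawV),0]); ay=np.array([-np.sin(yawV),np.cos(yawV),0])
RK=np.stack([-ax,ay,[0,0,-1]],1)
E
python3 - <<'E'
from rig import robot
from h import *
p=robot.read_position();R=robot.read_tcp_rot();d=np.load('pics/wrist0.npy')
W=wcloud(robot.camera_info('wrist'),d,p,R)
for u,v in [(297,60),(330,150),(175,75),(120,180)]: print((u,v),W[v,u].round(3))
print(np.linalg.det(RK))
K=np.array([.5386,-.2005,.065])
for z in (.046,.17,.3): print(robot.ik(K*[1,1,0]+[0,0,z],RK))
# wheel ik for whole circle, several spins
yaw=np.radians(6.8)
n=np.array([-.643*np.cos(yaw),-.643*np.sin(yaw),.766]);l=np.array([-np.sin(yaw),np.cos(yaw),0]);up=np.cross(l,n)
cen=np.array([.5485,.2345,.1415])
for s in range(0,360,30):
    a=np.radians(s); x=np.cos(a)*up+np.sin(a)*l; z=-n; y=np.cross(z,x); Rw=np.stack([x,y,z],1)
    out=''; q=[]
    for th in range(0,360,30):
        h=cen+.055*(np.cos(np.radians(th))*up+np.sin(np.radians(th))*l)+n*.026-n*.019*(-1)*-1
        r=robot.ik(h,Rw); out+='.' if r is None else 'o'
        if r is not None:q.append(r)
    print(s,out, (np.min(q,0).round(0),np.max(q,0).round(0)) if q else '')
E
```

```text
(297, 60) [ 0.121 -0.651  0.239]
(330, 150) [ 0.156 -0.618  0.239]
(175, 75) [ 0.148 -0.735  0.135]
(120, 180) [ 0.315 -0.815 -0.001]
1.0
[  -0.92277186   21.52031535  -24.64611745    0.          -43.83356719
 -103.57722814]
[  -0.92277186   13.68246993  -16.81634409    0.          -59.50118599
 -103.57722814]
[  -0.92277186    8.86337416   -5.52162072    0.          -75.61500513
 -103.57722814]
0 ............ 
30 ............ 
60 ............ 
90 ............ 
120 ............ 
150 ............ 
180 ............ 
210 ............ 
240 ............ 
270 ............ 
300 ............ 
330 ............
```

```bash
cat >> h.py <<'E'
yaw=np.radians(6.8)
n=np.array([-.643*np.cos(yaw),-.643*np.sin(yaw),.766]);l=np.array([-np.sin(yaw),np.cos(yaw),0]);up=np.cross(l,n)
ux=np.array([np.cos(yaw),np.sin(yaw),0])
cen=np.array([.5485,.2345,.1415])
def Rt(t,s=1):
    t=np.radians(t); z=np.sin(t)*ux-np.cos(t)*np.array([0,0,1]); y=s*l; return np.stack([np.cross(y,z),y,z],1)
def hand(th,off=.026,c=cen): return c+.055*(np.cos(th)*up+np.sin(th)*l)+n*off
E
python3 - <<'E'
from rig import robot
from h import *
for s in (1,-1):
  for t in range(-10,45,5):
    R=Rt(t,s); out='';q=[]
    for th in range(0,360,30):
        r=robot.ik(hand(np.radians(th))+.019*R[:,2],R); out+='.' if r is None else 'o'
        if r is not None:q.append(r)
    print(s,t,out, (np.min(q,0).round(0),np.max(q,0).round(0)) if q else '')
d=np.load('pics/top0.npy');C=cloud(robot.camera_info('top'),d)
for u,v in [(160,133),(150,140),(195,140),(172,152),(99,105),(87,200)]: print((u,v),C[v,u].round(3), ((C[v,u]-cen)@n).round(3))
E
```

```text
1 -10 oooooooooooo (array([  35.,   19.,  -16.,   -7.,  -75., -124.]), array([  44.,   23.,   -0.,   -5.,  -63., -116.]))
1 -5 oooooooooooo (array([  36.,   16.,  -20.,   -4.,  -69., -127.]), array([  46.,   21.,   -5.,   -3.,  -57., -118.]))
1 0 oooooooooooo (array([  38.,   14.,  -25.,    0.,  -62., -131.]), array([  48.,   18.,  -10.,    0.,  -50., -121.]))
1 5 oooooooooooo (array([  39.,   11.,  -31.,    3.,  -55., -137.]), array([  50.,   15.,  -16.,    5.,  -43., -124.]))
1 10 oooooooooooo (array([  41.,    9.,  -38.,    8.,  -48., -144.]), array([  53.,   13.,  -22.,   12.,  -36., -129.]))
1 15 oooooooooooo (array([  43.,    6.,  -45.,   14.,  -41., -155.]), array([  54.,   11.,  -28.,   22.,  -29., -136.]))
1 20 oooooooooooo (array([  43.,    4.,  -54.,   23.,  -34., -171.]), array([  54.,    9.,  -35.,   42.,  -21., -146.]))
1 25 ooo.o....ooo (array([  39.,    3.,  -56.,   38.,  -26., -173.]), array([ 50.,   7., -44.,  62., -17., 171.]))
1 30 .ooo........ (array([ 39.,   5., -58.,  67., -18., 155.]), array([ 42.,   5., -52.,  86., -16., 173.]))
1 35 ............ 
1 40 ......
[... 561 characters left out ...]
5 oooooooooooo (array([ 43.,   6., -45.,  14., -41.,  25.]), array([ 54.,  11., -28.,  22., -29.,  44.]))
-1 20 oooooooooooo (array([ 43.,   4., -54.,  23., -34.,   9.]), array([ 54.,   9., -35.,  42., -21.,  34.]))
-1 25 ooooo....ooo (array([ 39.,   3., -56.,  38., -26.,  -9.]), array([ 51.,   7., -44.,  62., -17.,  20.]))
-1 30 oooo.......o (array([ 34.,   3., -58.,  65., -18., -25.]), array([ 42.,   5., -52.,  86., -14.,  -3.]))
-1 35 ............ 
-1 40 ............ 
(160, 133) [0.661 0.246 0.165] -0.055
(150, 140) [0.641 0.268 0.172] -0.038
(195, 140) [0.641 0.156 0.18 ] -0.024
(172, 152) [0.609 0.21  0.184] -0.005
(99, 105) [0.744 0.417 0.122] -0.154
(87, 200) [0.495 0.427 0.133] 0.013
```

Run:
```python
from rig import robot
from h import *
robot.servo_line([.224,-.636,.32],speed=.3)
K=np.array([.5386,-.2005,.065])
robot.goto([K[0],K[1],.18],RK)
p=robot.read_position();R=robot.read_tcp_rot();im,d=robot.grab_frame('wrist')
np.save('pics/w1.npy',d);cv2.imwrite('pics/w1.png',im[:,:,::-1]);np.savez('pics/w1p.npz',p=p,R=R)
print(robot.read_t(),p,robot.read_force())
```

```text
2.6583 [ 0.53854225 -0.20106347  0.18006357] [ 0.35884222 -0.29322813  0.42785212]
```

View pics/w1.png

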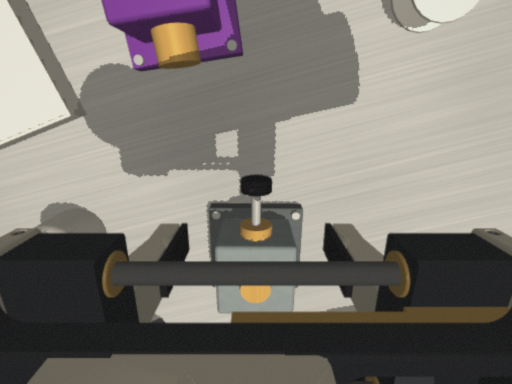

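The grey valve is centred below the fingers. The black knob is at (256,185) and the stem runs straight up the image at column 256, so the yaw is right. The purple one is up at (175,20), away from the fingers.

Run:
```python
from rig import robot
from h import *
z=np.load('pics/w1p.npz');W=wcloud(robot.camera_info('wrist'),np.load('pics/w1.npy'),z['p'],z['R'])
im=cv2.imread('pics/w1.png')
L=(W-[.5386,-.2005,0])@np.stack([ax,ay,[0,0,1]],1)
for u in (244,256,268):
  print(u,[(v,*(L[v,u]*1000).round(0).astype(int)) for v in range(172,240,4)])
m=np.zeros((384,512),bool);m[170:198,236:276]=1;m&=L[...,2]>.045
print(np.percentile(L[m],[1,50,99],axis=0)*1000)
```

```text
244 [(172, np.int64(2), np.int64(-15), np.int64(-1)), (176, np.int64(-9), np.int64(-13), np.int64(60)), (180, np.int64(-8), np.int64(-12), np.int64(73)), (184, np.int64(-4), np.int64(-12), np.int64(76)), (188, np.int64(0), np.int64(-12), np.int64(75)), (192, np.int64(4), np.int64(-12), np.int64(75)), (196, np.int64(35), np.int64(-16), np.int64(-1)), (200, np.int64(41), np.int64(-16), np.int64(-1)), (204, np.int64(44), np.int64(-15), np.int64(7)), (208, np.int64(45), np.int64(-15), np.int64(18)), (212, np.int64(49), np.int64(-15), np.int64(20)), (216, np.int64(55), np.int64(-15), np.int64(20)), (220, np.int64(44), np.int64(-13), np.int64(56)), (224, np.int64(44), np.int64(-13), np.int64(66)), (228, np.int64(44), np.int64(-13), np.int64(77)), (232, np.int64(49), np.int64(-13), np.int64(76)), (236, np.int64(53), np.int64(-13), np.int64(77))]
256 [(172, np.int64(3), np.int64(0), np.int64(-1)), (176, np.int64(-8), np.int64(0), np.int64(58)), (180, np.int64(-8), np.int64(0), np.int64(74)), (184, np.int64(-6), np.int64(0), np.int64(81)), (188, np.int64(-2), np.int64(0), np.int64(81)), (192,
[... 830 characters left out ...]
64(5), np.int64(12), np.int64(74)), (196, np.int64(35), np.int64(16), np.int64(-2)), (200, np.int64(41), np.int64(16), np.int64(-1)), (204, np.int64(44), np.int64(16), np.int64(4)), (208, np.int64(45), np.int64(15), np.int64(18)), (212, np.int64(50), np.int64(15), np.int64(18)), (216, np.int64(56), np.int64(16), np.int64(18)), (220, np.int64(45), np.int64(14), np.int64(54)), (224, np.int64(44), np.int64(13), np.int64(66)), (228, np.int64(45), np.int64(13), np.int64(75)), (232, np.int64(49), np.int64(13), np.int64(75)), (236, np.int64(54), np.int64(13), np.int64(75))]
[[ -8.79553994 -16.39272607  51.40050074]
 [ -3.89133457  -0.2252678   75.73223861]
 [ 12.08167164  15.69193189  81.83072391]]
```

Run:
```python
from rig import robot
from h import *
K=np.array([.5386,-.2005,0])
robot.servo_line(K+[0,0,.046],speed=.12)
robot.move_gripper(0.0)
print(robot.read_t(),robot.read_grip_width()*88,robot.read_force())
s=robot.read_position()
for k in (.015,.03,.041):
    robot.servo_line(K+[0,0,.046]-ax*k,speed=.08)
    print(robot.read_t(),(robot.read_position()-K)@ax,robot.read_force()@ax,robot.read_grip_width()*88)
p=robot.read_position();R=robot.read_tcp_rot();im,d=robot.grab_frame('wrist')
np.save('pics/w2.npy',d);cv2.imwrite('pics/w2.png',im[:,:,::-1]);np.savez('pics/w2p.npz',p=p,R=R)
```

```text
4.8333 33.20224501010468 [-0.37840968 -3.14052869  0.11893819]
5.1667 -0.016056387104733588 -2.0949534139859933 33.0086705727972
5.5 -0.03037496345960755 -1.8408294715527131 33.28866906604625
5.7833 -0.0388050239815697 6.232851170121352 33.22500552767355
```

View pics/w2.png

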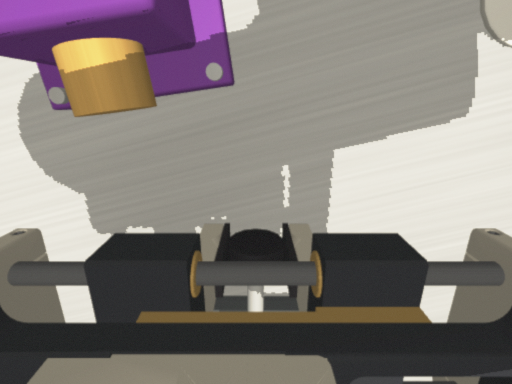

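The knob is held between the pads at (255,242) and has come out about 39 mm. I'll pull a little further to confirm the stop by force, then push home.

Run:
```python
from rig import robot
from h import *
K=np.array([.5386,-.2005,0])
def go(k,sp=.08):
    robot.servo_line(K+[0,0,.046]-ax*k,speed=sp)
    print(round(robot.read_t(),2),((robot.read_position()-K)@ax*1000).round(1),(robot.read_force()@ax).round(1),robot.read_grip_width()*88)
go(.044,.05); go(.047,.05); robot.dwell(.2)
go(.02);go(.005);go(-.003,.05);go(-.006,.05)
```

```text
6.08 -38.9 16.2 33.44028212952721
6.33 -39.2 25.4 33.36679575822916
7.03 -17.9 3.1 33.21806661478322
7.37 -3.4 2.0 33.045669565797425
7.67 1.1 -9.9 33.206940724675924
7.92 1.2 -19.2 33.241913029645886
```

The two stops are 40.2 mm apart, at -39.1 and +1.1, so the knob is home. I'll release it, rise and check.

Run:
```python
from rig import robot
from h import *
K=np.array([.5386,-.2005,0])
robot.servo_line(K+[0,0,.046]+ax*.0015,speed=.05)
robot.move_gripper(0.8)
robot.servo_line(K+[0,0,.18],speed=.25)
p=robot.read_position();R=robot.read_tcp_rot();im,d=robot.grab_frame('wrist')
cv2.imwrite('pics/w3.png',im[:,:,::-1])
W=wcloud(robot.camera_info('wrist'),d,p,R)
L=(W-K)@np.stack([ax,ay,[0,0,1]],1)
m=np.zeros((384,512),bool);m[165:198,238:274]=1;m&=L[...,2]>.072
print(np.percentile(L[m],[1,50,99],axis=0)*1000)
print(robot.read_t(),robot.read_force())
# look at wheel from above, tilt 10 pose above handle
th=np.radians(116); Rw=Rt(10)
h=hand(th)
g=h-Rw[:,2]*.12
robot.servo_line(K+[0,0,.3],speed=.35)
robot.goto(g+[0,0,.05],Rw)
p=robot.read_position();R=robot.read_tcp_rot();im,d=robot.grab_frame('wrist')
np.save('pics/w4.npy',d);cv2.imwrite('pics/w4.png',im[:,:,::-1]);np.savez('pics/w4p.npz',p=p,R=R)
print(robot.read_t(),p,robot.read_force(),robot.read_qpos())
```

```text
[[-8.35592704e+01 -1.44887701e+01  7.23317458e+01]
 [-6.35333532e-01 -1.47689068e-01  7.83756473e+01]
 [ 7.84112507e+00  1.37502254e+01  3.37158667e+02]]
9.725 [ 0.60208557  0.39529745 -0.41409851]
12.0167 [0.48731183 0.27629948 0.31387761] [-0.50975681  0.7077296  -0.20178754] [  54.75262639    1.23309914  -16.32647835    8.12680157  -65.957044
 -140.92295803]
```

View pics/w3.png

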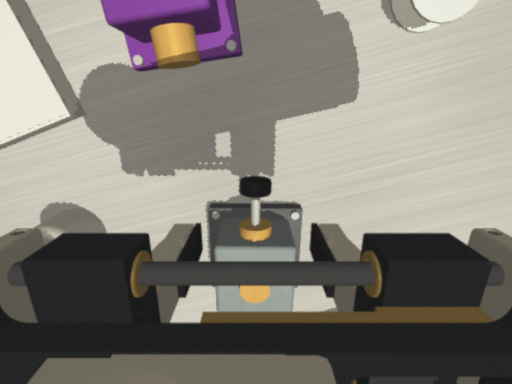

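View pics/w4.png

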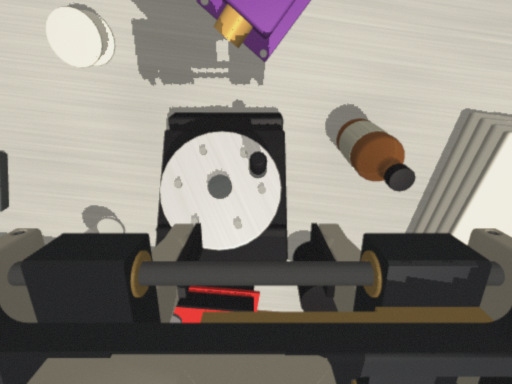

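w3: the knob is at (256,187), about 1 px closer to the collar than at the start, so it is home. w4: the wheel hub is at (220,187) and the handle at (258,163), and nothing is disturbed. Next I'll refine the wheel geometry from this view.

Run:
```python
from rig import robot
from h import *
from scipy.optimize import least_squares
z=np.load('pics/w4p.npz');inf=robot.camera_info('wrist');d=np.load('pics/w4.npy');W=wcloud(inf,d,z['p'],z['R'])
im=cv2.imread('pics/w4.png');g=im.mean(2)
m=np.zeros(g.shape,bool);m[125:225,155:290]=1;m&=(g>100)&(W[...,2]>.06)
A=W[m];
for _ in range(6):
    c=A.mean(0);nn=np.linalg.svd(A-c,full_matrices=0)[2][2];nn*=np.sign(nn[2]);r=(W[m]-c)@nn;A=W[m][abs(r)<.004]
print(nn,'yaw',np.degrees(np.arctan2(-nn[1],-nn[0])),'tilt',np.degrees(np.arccos(nn[2])),len(A))
mm=m.copy();mm[m]=abs(r)<.004
cs=max(cv2.findContours(mm.astype(np.uint8),0,1)[0],key=cv2.contourArea)[:,0]
Q=np.array([W[v,u] for u,v in cs]);x=np.cross([0,0,1],nn);x/=np.linalg.norm(x);y=np.cross(nn,x)
q=np.stack([(Q-c)@x,(Q-c)@y],1)
s=least_squares(lambda p:np.hypot(q[:,0]-p[0],q[:,1]-p[1])-p[2],[0,0,.08],loss='soft_l1',f_scale=.001).x
ce=c+s[0]*x+s[1]*y;print('centre',ce,s[2],'face vs cen',(ce-cen)@np.stack([up,l,n],1))
L=(W-ce)@np.stack([up,l,n],1)
k=np.zeros(g.shape,bool);k[148:180,245:272]=1;k&=(g<70)&(L[...,2]>.01)&(L[...,2]<.055)
H=L[k];print(len(H),np.percentile(H,[1,50,99],axis=0)*1000)
s2=least_squares(lambda p:np.hypot(H[:,0]-p[0],H[:,1]-p[1])-.011,[-.02,.05],loss='soft_l1',f_scale=.001).x
H2=H[H[:,2]<.040]
s2=least_squares(lambda p:np.hypot(H2[:,0]-p[0],H2[:,1]-p[1])-.011,s2,loss='soft_l1',f_scale=.001).x
print('handle',s2*1000,np.hypot(*s2),np.degrees(np.arctan2(s2[1],s2[0])))
```

```text
[-0.63924392 -0.07510576  0.7653276 ] yaw 6.701048613647686 tilt 40.063854433167435 8457
centre [0.54223275 0.23574658 0.13522328] 0.07486565050564274 face vs cen [-0.00868981  0.00197988 -0.00090138]
303 [[-25.23531859  40.25032709  17.13088529]
 [-13.44117589  49.81044398  45.48760584]
 [ -7.8597074   58.32406397  48.35250777]]
handle [-19.2112449   49.34813173] 0.052955736577809547 111.27098061160596
```

Run:
```python
from rig import robot
from h import *
from scipy.optimize import least_squares
z=np.load('pics/w4p.npz');inf=robot.camera_info('wrist');d=np.load('pics/w4.npy');W=wcloud(inf,d,z['p'],z['R'])
im=cv2.imread('pics/w4.png');g=im.mean(2)
c0=np.array([.5485,.2345,.1415])-.0005*n
L=(W-c0)@np.stack([up,l,n],1)
m=(g>100)&(abs(L[...,2])<.005)&(np.hypot(L[...,0],L[...,1])<.1)
m=cv2.morphologyEx(m.astype(np.uint8),cv2.MORPH_CLOSE,np.ones((3,3)))
cs=max(cv2.findContours(m,cv2.RETR_EXTERNAL,cv2.CHAIN_APPROX_NONE)[0],key=cv2.contourArea)[:,0]
q=np.array([L[v,u,:2] for u,v in cs]);u=cs
ok=(u[:,1]<222)&~((u[:,0]>240)&(u[:,1]<180)&(u[:,0]<275)&(u[:,1]>148)); q=q[ok]
for fix in (None,.0795):
    s=least_squares(lambda p:np.hypot(q[:,0]-p[0],q[:,1]-p[1])-(p[2] if fix is None else fix),[0,0,.08],loss='soft_l1',f_scale=.001).x
    print(s, c0+up*s[0]+l*s[1])
# hub
hb=(g<130)&(np.hypot(L[...,0],L[...,1])<.03)
print('hub',hb.sum(),L[hb].mean(0),np.ptp(L[hb],0))
big=cv2.resize(im[110:240,150:300],None,fx=4,fy=4,interpolation=cv2.INTER_CUBIC);cv2.imwrite('pics/w4c.png',big)
```

```text
[-0.0029697   0.00208684  0.07861412] [0.54631336 0.23634088 0.13920748]
[-0.00213104  0.00212522  0.08      ] [0.54694671 0.23645506 0.13974674]
hub 454 [-0.00275433  0.00246333  0.00733951] [0.03320609 0.02982395 0.01053716]
```

View pics/w4c.png

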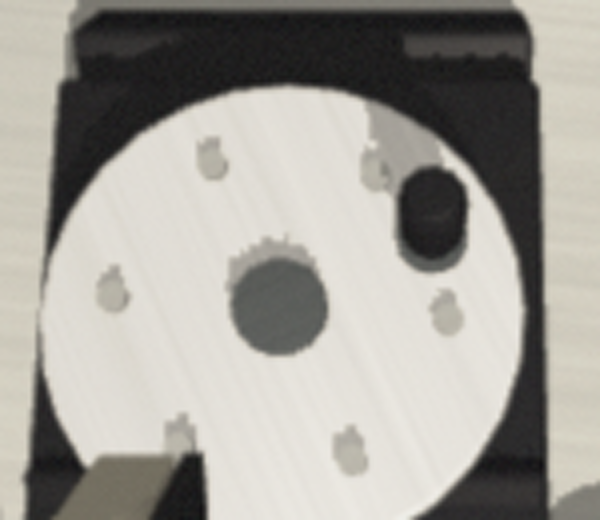

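```bash
cat >> h.py <<'E'
cen=np.array([.5467,.2358,.1395]); th0=np.radians(117); Rw=Rt(10); OFF=.029
def tcp(th): return hand(th,OFF,cen)+.019*Rw[:,2]
def angle(p):
    v=np.asarray(p)-.019*Rw[:,2]-cen; return np.arctan2(v@l,v@up),np.hypot(v@l,v@up),v@n
E
python3 - <<'E'
from rig import robot
from h import *
robot.servo_line(tcp(th0)-Rw[:,2]*.07,ori=Rw,speed=.25)
robot.dwell(.3); b=np.mean([robot.read_force() for _ in range(5)],0); np.save('bias.npy',b);print('bias',b,robot.read_t())
robot.servo_line(tcp(th0),speed=.1)
print('in',robot.read_force())
robot.move_gripper(0.0)
print(robot.read_t(),robot.read_grip_width()*88,robot.read_force(),angle(robot.read_position()),robot.read_position()-tcp(th0))
p=robot.read_position();im,d=robot.grab_frame('wrist');cv2.imwrite('pics/w5.png',im[:,:,::-1])
E
```

```text
bias [ 0.1592279  -1.17505092  0.06979114] 12.9417
in [ 0.30974446 -0.1871039   0.3922633 ]
14.625 21.730816329679108 [-1.49821974  3.52473508 -0.22813699] (np.float64(2.0359618614044823), np.float64(0.05541952002293902), np.float64(0.0290213534555619)) [1.53883133e-05 5.31247977e-04 8.57433923e-05]
```

View pics/w5.png

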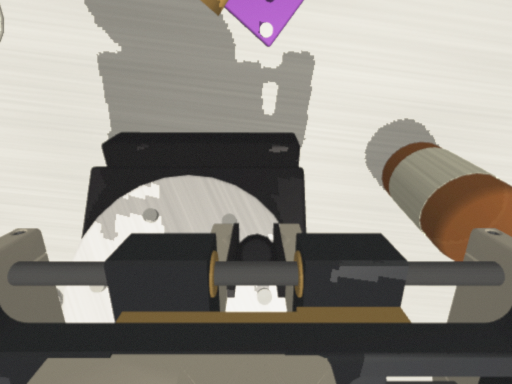

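The handle is gripped, with the jaws at 21.7 mm. Now I'll turn a full circle counter-clockwise in 15° steps, logging the torque.

```bash
cat > turn.py <<'E'
from rig import robot
from h import *
import sys
def rd():
    F=[];P=[]
    for _ in range(4):
        F.append(robot.read_force());P.append(robot.read_position());robot.dwell(.02)
    return np.mean(F,0)-np.load('bias.npy'),np.mean(P,0)
def step(th,sp=.06):
    robot.servo_line(tcp(th),speed=sp)
    F,p=rd(); a,r,o=angle(p); rv=p-.019*Rw[:,2]-cen
    t=np.cos(a)*l-np.sin(a)*up; rad=np.cos(a)*up+np.sin(a)*l
    tau=-(np.cross(rv,F)@n)
    return np.degrees(a),tau,F@rad,F@n,r,np.degrees(th),robot.read_t()
E
python3 - <<'E'
from turn import *
rows=[]
for k in range(1,25):
    try: rows.append(step(th0+np.radians(15*k)))
    except Exception as e: print('fail',k,e);break
    print(np.round(rows[-1],3),flush=True)
    if abs(rows[-1][2])>30 or abs(rows[-1][3])>30: print('force');break
np.save('ccw.npy',rows)
E
```

```text
[1.29497e+02 2.94000e-01 6.54800e+00 1.41300e+00 5.50000e-02 1.32000e+02
 1.51330e+01]
[1.44726e+02 3.92000e-01 9.25500e+00 2.15600e+00 5.60000e-02 1.47000e+02
 1.55920e+01]
[1.60685e+02 4.70000e-01 8.37800e+00 2.98700e+00 5.60000e-02 1.62000e+02
 1.60500e+01]
[1.76331e+02 4.68000e-01 5.97900e+00 2.78400e+00 5.60000e-02 1.77000e+02
 1.65080e+01]
[-1.68389e+02  4.32000e-01  2.44000e+00  2.71900e+00  5.60000e-02
  1.92000e+02  1.69670e+01]
[-1.5331e+02  3.6500e-01  6.1900e-01  2.5920e+00  5.6000e-02  2.0700e+02
  1.7425e+01]
[-1.38341e+02  3.14000e-01 -1.07800e+00  2.37600e+00  5.50000e-02
  2.22000e+02  1.78830e+01]
[-1.23418e+02  2.74000e-01 -3.30200e+00  3.16500e+00  5.50000e-02
  2.37000e+02  1.83420e+01]
[-1.08574e+02  2.11000e-01 -4.41400e+00  3.02800e+00  5.50000e-02
  2.52000e+02  1.88000e+01]
[-9.3884e+01  1.8700e-01 -5.6350e+00  3.6420e+00  5.5000e-02  2.6700e+02
  1.9258e+01]
[-7.9516e+01  1.5700e-01 -6.5150e+00  3.2510e+00  5.5000e-02  2.8200e+02
  1.9717e+01]
[-6.5230e+01  1.5100e-01 -6.0850e+00  2.6450e+00  5.5000e-02  2.9700e+02
  2.0175e+01]
[-5.0121e+01  1.1800e-01 -4.
[... 322 characters left out ...]
1.2654e+01 -1.5200e-01 -4.0290e+00  2.9870e+00  5.4000e-02  3.7200e+02
  2.2467e+01]
[ 2.7865e+01 -1.9100e-01 -3.6080e+00  2.7070e+00  5.4000e-02  3.8700e+02
  2.2925e+01]
[ 4.2879e+01 -2.3700e-01 -3.0640e+00  2.9070e+00  5.5000e-02  4.0200e+02
  2.3383e+01]
[ 5.7519e+01 -2.5800e-01 -2.6390e+00  3.2850e+00  5.5000e-02  4.1700e+02
  2.3842e+01]
[ 7.1876e+01 -9.8000e-02 -2.0270e+00  2.8870e+00  5.5000e-02  4.3200e+02
  2.4300e+01]
[ 8.6473e+01  3.0000e-02 -2.1940e+00  1.9190e+00  5.5000e-02  4.4700e+02
  2.4758e+01]
[ 1.01132e+02  1.32000e-01 -1.01300e+00  1.41100e+00  5.50000e-02
  4.62000e+02  2.52170e+01]
[1.15639e+02 2.60000e-01 6.81000e-01 1.76500e+00 5.60000e-02 4.77000e+02
 2.56750e+01]
```

Run:
```python
from turn import *
b=np.load('bias.npy')
def one():
    F=robot.read_force()-b;p=robot.read_position();a,r,o=angle(p);rv=p-.019*Rw[:,2]-cen
    return np.degrees(a),-(np.cross(rv,F)@n),np.degrees(robot.read_qvel()).__abs__().max()
for k in range(1,7):
    th=np.radians(477-6*k); robot.servo_line(tcp(th),speed=.03)
    o=[one()]; 
    for _ in range(2): robot.dwell(.02); o.append(one())
    print(477-6*k-360,np.round(o,3).tolist(),round(robot.read_t(),3),flush=True)
```

```text
111 [[113.973, -0.167, 14.26], [113.967, -0.187, 8.541], [113.937, -0.191, 7.31]] 26.05
105 [[108.315, -0.292, 10.501], [108.349, -0.243, 5.45], [108.332, -0.254, 9.525]] 26.425
99 [[102.176, -0.247, 7.665], [102.127, -0.28, 9.849], [102.15, -0.313, 4.777]] 26.8
93 [[95.92, -0.304, 10.871], [95.943, -0.298, 7.951], [95.93, -0.328, 4.089]] 27.175
87 [[89.728, -0.365, 12.405], [89.729, -0.279, 8.715], [89.774, -0.357, 5.241]] 27.55
81 [[83.622, -0.341, 11.035], [83.634, -0.308, 10.548], [83.588, -0.301, 6.208]] 27.925
```

Slow small steps give a steady lag with no overshoot, so the readings are clean. The first sweep's faster stops had relaxed, so I'll set it aside and sweep a full turn clockwise this way.

Run:
```python
from turn import *
b=np.load('bias.npy')
rows=[]
for k in range(1,46):
    d=441-8*k; robot.servo_line(tcp(np.radians(d)),speed=.035)
    for _ in range(3):
        F=robot.read_force()-b;p=robot.read_position();a,r,o=angle(p);rv=p-.019*Rw[:,2]-cen
        rad=np.cos(a)*up+np.sin(a)*l
        rows.append([d,np.degrees(a),-(np.cross(rv,F)@n),F@rad,F@n,r]); robot.dwell(.01)
    if abs(rows[-1][3])>30: print('F');break
rows=np.array(rows);np.save('cw.npy',rows)
print(robot.read_t(),robot.read_grip_width()*88)
M=rows.reshape(-1,3,6).mean(1)
for r in M: 
    lag=(r[1]-r[0]+180)%360-180
    print(r[0],lag.round(2),r[2:].round(3))
a=np.radians(rows[:,1]);A=np.stack([np.ones_like(a),np.cos(a),np.sin(a)],1)
s,res,_,_=np.linalg.lstsq(A,rows[:,2],rcond=None);print(s,np.hypot(s[1],s[2]),np.sqrt(res/len(a)))
```

```text
45.55 21.51898040139156
433.0 2.33 [-0.362  5.724  4.176  0.055]
425.0 2.22 [-0.383  4.984  4.568  0.055]
417.0 2.1 [-0.427  4.662  4.741  0.055]
409.0 2.02 [-0.429  4.437  4.33   0.055]
401.0 1.91 [-0.471  2.931  4.991  0.055]
393.0 1.87 [-0.512  1.88   5.615  0.054]
385.0 1.8 [-0.487  1.6    5.173  0.054]
377.0 1.76 [-0.513  0.362  4.964  0.054]
369.0 1.7 [-0.512 -0.116  4.897  0.054]
361.0 1.68 [-0.496 -1.453  5.102  0.054]
353.0 1.67 [-0.5   -2.31   5.021  0.054]
345.0 1.68 [-0.474 -3.006  4.638  0.054]
337.0 1.75 [-0.484 -3.27   5.125  0.054]
329.0 1.82 [-0.477 -4.219  4.519  0.054]
321.0 1.94 [-0.441 -4.751  5.029  0.054]
313.0 2.09 [-0.422 -4.37   5.296  0.054]
305.0 2.17 [-0.38  -3.269  4.926  0.054]
297.0 2.1 [-0.332 -3.139  5.14   0.055]
289.0 1.76 [-0.305 -1.917  4.476  0.055]
281.0 1.16 [-0.262 -1.603  4.161  0.055]
273.0 0.6 [-0.218 -1.203  4.335  0.055]
265.0 0.13 [-0.162 -2.072  4.945  0.055]
257.0 -0.18 [-0.076 -2.372  5.408  0.055]
249.0 -0.29 [-0.026 -2.911  5.858  0.055]
241.0 -0.32 [-2.000e-03 -2.990e+00  5.692e+00  5.500e-02]
233.0 -0.3 [ 0.075 -3.242  6.038  0.055]
225.0 -0.27 [ 0.084 -2.041  6.255  0.055]
217.0 -0.18 [ 0.073 -1.925  6.078  0.056]
209.0 -0.18 [ 0.078 -1.558  6.252  0.056]
201.0 -0.25 [ 0.066 -1.101  6.212  0.056]
193.0 -0.35 [ 0.066 -0.747  6.061  0.056]
185.0 -0.45 [0.11  0.282 6.397 0.056]
177.0 -0.2 [0.058 2.108 6.838 0.056]
169.0 -0.08 [0.014 2.04  6.518 0.056]
161.0 0.01 [-0.013  2.421  6.501  0.056]
153.0 0.17 [-0.024  1.767  6.179  0.056]
145.0 0.44 [-0.056  2.118  5.828  0.056]
137.0 0.8 [-0.117  1.244  5.788  0.056]
129.0 1.18 [-0.156  1.514  6.097  0.056]
121.0 1.5 [-0.159  1.487  6.054  0.056]
113.0 1.64 [-0.212  1.718  6.29   0.055]
105.0 1.76 [-0.237  2.     6.95   0.055]
97.0 1.85 [-0.289  2.423  6.585  0.055]
89.0 1.9 [-0.287  2.152  6.504  0.055]
81.0 1.96 [-0.295  1.648  6.542  0.055]
[-0.23126652 -0.28704256 -0.07232671] 0.2960145043522927 [0.03762451]
```

```bash
cat > fit.py <<'E'
from h import *
b=np.load('bias.npy')
def raw(a,tau,bb=b):  # undo the one-sample 'bias'
    a=np.radians(a); t=np.cos(a)[:,None]*l-np.sin(a)[:,None]*up
    return tau-.055*(t@bb)
def fit(a,tau,grp,show=''):
    ar=np.radians(a);A=np.stack([grp==0,grp==1,np.cos(ar),np.sin(ar)],1).astype(float)
    if not (grp==1).any(): A=np.delete(A,1,1)
    s=np.linalg.lstsq(A,tau,rcond=None)[0];res=(tau-A@s).std()
    c,sn=s[-2:];phi=np.arctan2(-sn,-c);d=90-np.degrees(phi)
    print(show,s.round(3),'amp',np.hypot(c,sn).round(3),'res',res.round(3),'delta',d.round(1),'target',((180-d)%360).round(1))
E
python3 - <<'E'
from fit import *
r=np.load('cw.npy');c=np.load('ccw.npy')
z=lambda x:np.zeros(len(x))
fit(r[:,1],r[:,2],z(r),'cw biased')
fit(r[:,1],raw(r[:,1],r[:,2]),z(r),'cw raw')
fit(c[:,0],raw(c[:,0],c[:,1]),z(c),'ccw raw')
a=np.r_[r[::3,1],c[:,0]];t=np.r_[r[::3,2],c[:,1]]
fit(a,raw(a,t),np.r_[z(r[::3]),z(c)+1],'both')
h=r[:,0]>261;fit(r[h,1],raw(r[h,1],r[h,2]),z(r[h]),'cw 1st half'); fit(r[~h,1],raw(r[~h,1],r[~h,2]),z(r[~h]),'cw 2nd')
E
```

```text
cw biased [-0.231 -0.287 -0.072] amp 0.296 res 0.038 delta 75.9 target 104.1
cw raw [-0.231 -0.222 -0.069] amp 0.232 res 0.038 delta 72.7 target 107.3
ccw raw [ 0.134 -0.219 -0.08 ] amp 0.233 res 0.075 delta 69.8 target 110.2
both [-0.23   0.134 -0.218 -0.074] amp 0.23 res 0.055 delta 71.3 target 108.7
cw 1st half [-0.244 -0.203 -0.038] amp 0.207 res 0.023 delta 79.3 target 100.7
cw 2nd [-0.202 -0.188 -0.107] amp 0.216 res 0.033 delta 60.4 target 119.6
```

Every fit agrees on about 104–110° with an amplitude of 0.23 N·m, against 0.24 expected. As a cross-check with the brake reversed, I'll do a slow counter-clockwise sweep.

Run:
```python
from turn import *
from fit import *
rows=[]
for k in range(1,15):
    d=81+9*k; robot.servo_line(tcp(np.radians(d)),speed=.04)
    for _ in range(3):
        F=robot.read_force();p=robot.read_position();a,r,o=angle(p);rv=p-.019*Rw[:,2]-cen
        rows.append([d,np.degrees(a),-(np.cross(rv,F)@n)]); robot.dwell(.01)
rows=np.array(rows);np.save('ccw2.npy',rows)
print(robot.read_t())
print(rows.reshape(-1,3,3).mean(1).round(2).tolist())
r=np.load('cw.npy');r2=np.stack([r[:,1],raw(r[:,1],r[:,2])],1)
q=rows[9:]
fit(np.r_[r2[:,0],q[:,1]],np.r_[r2[:,1],q[:,2]],np.r_[np.zeros(len(r2)),np.ones(len(q))],'joint')
fit(q[:,1],q[:,2],np.zeros(len(q)),'ccw2 only')
# direct mean over both directions
for aa in range(115,205,15):
    f=lambda A,T:T[abs((A-aa+180)%360-180)<8].mean()
    print(aa,f(r2[:,0],r2[:,1]).round(3),f(q[:,1],q[:,2]).round(3), -(.24*np.sin(np.radians(aa+72))).round(3))
```

```text
51.0333
[[90.0, 89.81, 0.06], [99.0, 98.11, 0.16], [108.0, 106.64, 0.21], [117.0, 114.88, 0.24], [126.0, 122.89, 0.29], [135.0, 131.13, 0.33], [144.0, 139.94, 0.38], [153.0, 149.37, 0.4], [162.0, 159.06, 0.43], [171.0, 168.66, 0.45], [180.0, 178.09, 0.45], [189.0, -172.64, 0.46], [198.0, -163.48, 0.44], [207.0, -154.45, 0.42]]
joint [-0.231  0.229 -0.222 -0.067] amp 0.232 res 0.036 delta 73.1 target 106.9
ccw2 only [ 0.086 -0.371  0.002] amp 0.371 res 0.021 delta 90.2 target 89.8
115 -0.213 0.265 0.029
130 -0.183 0.312 0.09
145 -0.135 0.389 0.144
160 -0.077 0.429 0.189
175 -0.028 0.452 0.221
190 0.023 0.45 0.238
```

Averaging the two directions removes the brake drag, and the result matches the model to within 0.03 N·m. It crosses zero near 107°, so I'll bring the handle there.

Run:
```python
from turn import *
for d in list(range(195,118,-12))+[117,111,105.3]:
    robot.servo_line(tcp(np.radians(d)),speed=.05)
robot.dwell(.4)
p=robot.read_position();a,r,o=angle(p)
print(robot.read_t(),np.degrees(a),r,o,robot.read_force(),robot.read_grip_width()*88,np.abs(robot.read_qvel()).max())
im,d=robot.grab_frame('wrist');cv2.imwrite('pics/w6.png',im[:,:,::-1])
im,d=robot.grab_frame('top');cv2.imwrite('pics/top6.png',im[:,:,::-1]);np.save('pics/top6.npy',d)
```

```text
54.9083 106.98917699202465 0.055381711198480385 0.028984906573999773 [-6.74736679 -1.99064699  1.73156649] 21.421556749155567 0.04712248416028968
```

View pics/w6.png

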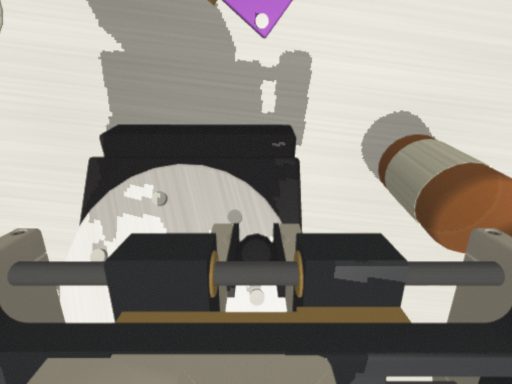

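View pics/top6.png

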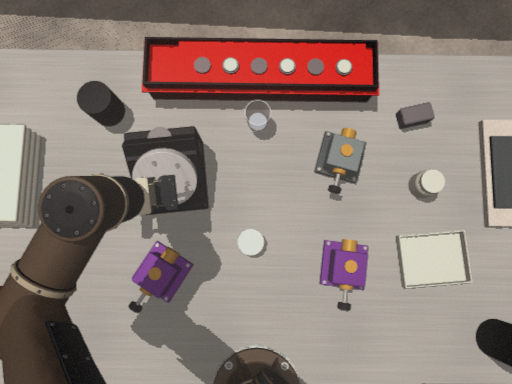

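The handle is still between the pads at (257,250). The knob is home at (335,189), and the reel, beaker and bottles sit where they did at the start. Handing in.

Run:
```python
from rig import robot
print(robot.read_t(),robot.read_grip_width()*88); robot.job_done()
```

```text
55.0083 21.2596955847474
the job is handed in; nothing more can be done
```

The job is handed in at 55.0 s of the 72 s allowed; no verdict is reported.

- **Drain:** I gripped the grey valve's knob, pulled it to its stop (25 N felt), and pushed it home again (19 N felt). The two stops measured 40.2 mm apart, and the pictures show the knob home.
- **Wheel:** I gripped the crank handle and turned the wheel a full circle each way to feel the heavy side. It lies about 73° counter-clockwise of the handle, so I set the handle at 107°, which puts the heavy side straight down the slope.
- **Last checks:** The grip still holds the 22 mm handle (jaws 21.3 mm apart) and the arm is at rest. In the top view nothing else appears to have moved.

Some readings disagreed:

- **First sweep:** the forces had partly relaxed at each fast stop. I repeated the turn in small slow steps and used those readings.
- **Force zero:** it rested on a single noisy reading, so I dropped it. The fitted weight torque then came to 0.23 N·m, close to the 0.24 expected.
- **Brake drag:** it read about 0.23 N·m rather than the 0.4 stated. It was about the same in both directions, so it should not shift the result.
- **Heavy-side angle:** fits to the full turns put the target handle angle between 104° and 110°. Partial sweeps were less certain: half sweeps gave 101° to 120°, and the short slow counter-clockwise sweep alone gave 90°. The average of both directions agreed with 107°.

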